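# Re-rack four sample bottles in reverse order

## Robot

A 7-joint arm with a two-finger parallel gripper is mounted at the origin on the work surface. World frame = base frame: x ahead of the robot, y to its left, z up, the work surface at z = 0. Lengths are in m, angles in rad, forces in N, time in s.
With the tool pointing down it reaches from about 0.35 to 0.775 m from the base axis. Payload 3.1 kg.
Tool frame: the origin (TCP) lies on the mounting face of the last link; the fingertips stand 173 mm ahead of it and the grasp point (between the pads) lies 155 mm ahead of it; z points along the fingers, y is the line along which they close (so a half turn about z gives the same grasp; the last joint's range is limited). The gripper opens to 85 mm and grips with 20 to 120 N. Pads are 22 mm wide; open, the fingers measure 114 mm over their backs; the gripper's body (76 mm by 85 mm) begins 54 mm behind the grasp point. The pads swing forward as they close: fully open they stand 13 mm farther back than shut.
Start: joints at [-1.322, 0.311, 0.014, 1.512, -0.004, 1.319, -0.027], TCP at [0.158, 0.527, 0.405] pointing down, gripper open.
Joint ranges: [-2.7, 2.7], [-0.3, 1.91], [-1.27, 1.3], [0.12, 2.57], [-1.44, 4.58], [0.2, 2.03], [-3.05, 3.05]. Speed limits (rad/s): [2.79, 2.79, 3.14, 3.14, 3.14, 3.14, 3.14].

## Interface

Orientations are given as [roll, pitch, yaw] about the fixed x, y, z axes, in that order (R = Rz(yaw) Ry(pitch) Rx(roll)).
In Python, from bench import observe, imaging, job gives the robot as it stands. The module is installed in compiled form; this text tells all that it offers.
- The arm moves only by the tool drive_tool, never from a script. Its argument "commands" is a list of rows, each a list of 7 numbers: the shift along the tool's x, y, z in mm, then the turn, a rotation vector about the tool's x, y, z in degrees, then the opening, from 0 (shut) to 1 (fully open). In form: [[dx, dy, dz, wx, wy, wz, gripper], ...]. A call has exactly 8 rows; each row is the pose to reach, as a shift and turn from the pose commanded when the call began, along the tool's axes at that moment; what a row does not reach only later rows make up. A row lasts 1/10 s, in which the tool goes at most 50 mm and 8.59 degrees, less where a joint would pass 70% of its speed; a pose out of reach is approached as far as the arm can. A call with a gripper value outside its range is refused whole. The fingers move at their own pace and stop on an object; "newtons" is the grip in N (left out, the last holds). Time passes only in rows, so rows that repeat a pose let the fingers close, or fill a call up. It gives the time, the measured TCP pose, the force, the opening and the grip force at its end, in the units of the state.
- observe(): the state, without advancing time (a new reading comes with each control period).
- imaging.snapshot(name): name is "scene" or "top" or "wrist"; returns a dict with "pixels" (420x560x3 uint8, red, green, blue), "range_z" (420x560 float32, m along the optical axis (not along the pixel's ray), 0 where there is no reading), "camera_matrix" (3x3 intrinsics, pixels), "k1" (the pictures are not rectified: a ray, as slopes to the right and down, at radius r is drawn at 1 + k1 r^2 times it, then the intrinsics apply), "xyz" and "attitude" of the camera in the world; the wrist camera has in their place "tool_from_camera" (4x4, takes a point from camera to tool coordinates, whose origin is the TCP and whose axes are the flange's). Camera axes: x right, y down, z forward; pixel columns grow to the right and rows downward; lengths in m; the calibration is good to about 2 mm. A picture is of the moment at which its call begins: read the wrist's pose just before it.
- job.finish_job(): hands the job in; it is judged then, once.
Trained networks look in a picture, given as the dict that the camera call returned (one of the last four; its "shot" number tells which), for a name from the list of things; names that differ only in an ending like _2 or _b are one class to them, and where a whole thing is asked for, a point or a joint stands for the part that bears it (a point fixed in the world has none). Each returns a list of dicts, best first, with "conf" (0 to 1); they miss things now and then, are a little off and sometimes report something else, mostly with a low value. They report only what shows in the picture. A call takes as long as a camera call.
- imaging.trace(target, picture): "pixels" (420x560 bool, what is visible of it) and "extent" ([centre column, centre row, width, height] in pixels, round what is visible of it).
- imaging.landmark_of(target, picture): "point" ([row, column] in pixels: a listed point, or the origin of a listed thing).
The state is a dict: "time_s": time; "joints": joint angles; "dq": joint speeds; "effort": joint torques, N m; "eef_pos": TCP position; "eef_rot": TCP orientation; "force": force on the tool from outside, world axes, zero at the start; "torque": the same for the moment, N m; "grip_width": opening from 0.0 (shut) to 1.0 (fully open); "grip_force": force on a finger pad.
Only numpy, scipy, OpenCV 4.12 (cv2) and the standard library are available. Lean on these libraries where they do the work, as an engineer would, in place of code of your own. Each camera call takes 0.05 s, during which the arm holds its last target. There are 200 camera calls.

## Task

Move the four capped sample bottles from the steel rack into the blue rack in reverse order, for a reader that runs the other way: the bottle next to the steel rack's black knob goes into the blue cell farthest from the blue rack's black knob, the second one into the second farthest, and so on. Keep the bottles upright, set each one down gently without dropping it, and leave them all standing flat on the floors of their cells.

Things in the scene. Friction and masses are not known exactly. Their poses are not given: they have to be found in the camera images.
- bottle_red: Loose capped sample bottle with a red cap, amber glass with a plain pale band: flat-bottomed upright cylinder, 28 mm diameter, 90 mm tall overall; the cap is the top 24 mm (66 to 90 mm up), 31 mm diameter. About 60 g. Origin: centre of its underside, z up its axis (its yaw means nothing). At the start it stands in the red seat, up to 5 mm off the seat's centre.
- bottle_yellow: Loose capped sample bottle with a yellow cap, amber glass with a plain pale band: flat-bottomed upright cylinder, 28 mm diameter, 90 mm tall overall; the cap is the top 24 mm (66 to 90 mm up), 31 mm diameter. About 60 g. Origin: centre of its underside, z up its axis (its yaw means nothing). At the start it stands in the yellow seat, up to 5 mm off the seat's centre.
- bottle_green: Loose capped sample bottle with a green cap, amber glass with a plain pale band: flat-bottomed upright cylinder, 28 mm diameter, 90 mm tall overall; the cap is the top 24 mm (66 to 90 mm up), 31 mm diameter. About 60 g. Origin: centre of its underside, z up its axis (its yaw means nothing). At the start it stands in the green seat, up to 5 mm off the seat's centre.
- bottle_purple: Loose capped sample bottle with a purple cap, amber glass with a plain pale band: flat-bottomed upright cylinder, 28 mm diameter, 90 mm tall overall; the cap is the top 24 mm (66 to 90 mm up), 31 mm diameter. About 60 g. Origin: centre of its underside, z up its axis (its yaw means nothing). At the start it stands in the purple seat, up to 5 mm off the seat's centre.
- seat_red: Fixed red open-topped rectangular seat on the steel rack, the starting place of the red-capped bottle; it stays there. 51.5 mm (along the row) x 56 mm, 32 mm tall, walls and floor 3.5 mm. Origin: centre of its underside, 8 mm above the table; same axes as the steel rack.
- seat_yellow: Fixed yellow open-topped rectangular seat on the steel rack, the starting place of the yellow-capped bottle; it stays there. 51.5 mm (along the row) x 56 mm, 32 mm tall, walls and floor 3.5 mm. Origin: centre of its underside, 8 mm above the table; same axes as the steel rack.
- seat_green: Fixed green open-topped rectangular seat on the steel rack, the starting place of the green-capped bottle; it stays there. 51.5 mm (along the row) x 56 mm, 32 mm tall, walls and floor 3.5 mm. Origin: centre of its underside, 8 mm above the table; same axes as the steel rack.
- seat_purple: Fixed purple open-topped rectangular seat on the steel rack, the starting place of the purple-capped bottle; it stays there. 51.5 mm (along the row) x 56 mm, 32 mm tall, walls and floor 3.5 mm. Origin: centre of its underside, 8 mm above the table; same axes as the steel rack.
- steel_rack: Fixed dark steel rail, 254 x 66 x 8 mm, under the row of four coloured seats, turned any way; black knob (26 mm wide, 48 mm high) at one end. Origin: on the table under the row's middle; x runs along the row towards the knob, z up. Seat centres at x = -78, -26, 26, 78 mm (colours in any order), y = 0; knob at x = 125. Neighbours are 52 mm apart: grip across the row.
- blue_rack: Fixed blue rack of four open-topped cells in a row, empty at first, turned any way; black knob (26 mm wide, 48 mm high) at one end. Base 254 x 66 mm. Origin: on the table under the row's middle; x runs along the row towards the knob, z up. Cell centres at x = -78, -26, 26, 78 mm, y = 0; knob at x = 125. Cells 48 x 48 mm inside, walls 4 mm, floor 6 mm and wall tops 36 mm above the table.

How it is judged:
By the outcome, as a careful person would: the job done as asked, in the order asked, and still so for the second after the job is handed in, with the robot touching nothing.
It also fails if it takes over 104 s, if anything falls off the work surface, if the arm or the gripper's body presses on something with over 40 N, if the wrist force passes 120 N, or if a joint passes its speed limit or range.

## Working session

There is one attempt and no reset: what is moved stays moved. The work goes in short steps, Python scripts to look and compute and a tool call to move; the robot and the scene stay as the last step left them, time stands still between calls to the robot, and variables do not carry over. Pictures are saved under pics/ and viewed, at most 14 in all, crops included, and the job is handed in when it is done.

Besides the shell and the picture viewer there is one more tool, called after "Call:" in YAML: its name, and indented under it one key for each argument. drive_tool: Moves the arm, as the interface text tells. Its arguments: {"type":"object","properties":{"commands":{"type":"array"},"newtons":{"type":"number"}},"required":["commands"]}

```bash
mkdir -p pics; cat > h.py <<'E'
import numpy as np, cv2
from bench import observe, imaging, job
from scipy.spatial.transform import Rotation as R
def att(a):
    a=np.array(a,float)
    return a if a.shape==(3,3) else R.from_euler('xyz',a).as_matrix()
def cloud(s,st=None):
    K=np.array(s['camera_matrix']);z=s['range_z']
    v,u=np.mgrid[0:z.shape[0],0:z.shape[1]]
    p=np.stack([(u-K[0,2])/K[0,0],(v-K[1,2])/K[1,1]],-1)
    q=p.copy()
    for _ in range(10): q=p/(1+s['k1']*(q**2).sum(-1,keepdims=True))
    P=np.concatenate([q*z[...,None],z[...,None]],-1)
    if 'tool_from_camera' in s:
        T=np.array(s['tool_from_camera']);P=P@T[:3,:3].T+T[:3,3]
        return P@att(st['eef_rot']).T+np.array(st['eef_pos'])
    return P@att(s['attitude']).T+np.array(s['xyz'])
def save(s,n): cv2.imwrite('pics/'+n+'.png',s['pixels'][...,::-1])
E
python3 - <<'E'
from h import *
np.set_printoptions(precision=4,suppress=True)
print(observe())
for n in ('top','scene'):
    s=imaging.snapshot(n);save(s,n);print(n,s['xyz'],s['attitude'],s['k1'],s['camera_matrix'])
    C=cloud(s)
    for t in ['bottle_red','bottle_yellow','bottle_green','bottle_purple','seat_red','seat_yellow','seat_green','seat_purple','steel_rack','blue_rack']:
        r=imaging.trace(t,s)
        if r:
            m=r[0]['pixels']&(s['range_z']>0);P=C[m]
            print(t,r[0]['conf'],r[0]['extent'],np.median(P,0) if len(P) else None, np.percentile(P,98,axis=0) if len(P) else '')
        else: print(t,'none')
E
```

```text
{'time_s': 0.0, 'joints': array([-1.3216,  0.3118,  0.0139,  1.5131, -0.0044,  1.3192, -0.0272]), 'dq': array([-0.001 ,  0.0004,  0.0003, -0.0019, -0.0017, -0.    ,  0.0006]), 'effort': array([ -0.0005, -37.9919,   0.1459, -23.0591,   0.0123,   0.0137,
        -0.    ]), 'eef_pos': array([0.1576, 0.5266, 0.4036]), 'eef_rot': array([-3.1392,  0.0001,  2.8509]), 'force': array([-0.7754,  0.514 ,  0.7826]), 'torque': array([-0.0115, -0.0329,  0.0028]), 'grip_force': 0.0, 'grip_width': 0.9975842205091168}
top [0.4833 0.0012 0.8202] [-3.0631  0.0191 -1.5809] -0.16549472422296815 [[480.7177   0.     273.6047]
 [  0.     480.7177 209.9811]
 [  0.       0.       1.    ]]
bottle_red 0.6 [393.6, 208.0, 30.6, 23.0] [ 0.5421 -0.1699  0.0996] [ 0.5561 -0.1612  0.1029]
bottle_yellow 0.75 [425.4, 204.8, 30.4, 24.5] [ 0.5463 -0.2199  0.0995] [ 0.5605 -0.2121  0.1026]
bottle_green 0.78 [457.0, 197.7, 36.0, 27.5] [ 0.5567 -0.2707  0.0992] [ 0.572  -0.2634  0.1032]
bottle_purple 0.77 [358.9, 213.5, 26.4, 20.8] [ 0.5325 -0.1182  0.1   ] [ 0.546  -0.1077  0.1031]
seat_red 0.93 [389.0, 208.2, 42.0, 35.1] 
[... 946 characters left out ...]
85  0.0798] [ 0.5744 -0.2653  0.102 ]
bottle_purple 0.74 [220.1, 218.9, 17.9, 45.9] [ 0.5446 -0.1252  0.0773] [ 0.5493 -0.1105  0.1027]
seat_red 0.96 [194.1, 249.2, 42.0, 42.9] [ 0.5669 -0.1738  0.0287] [ 0.5739 -0.1467  0.0411]
seat_yellow 0.74 [194.8, 248.1, 44.3, 43.9] [ 0.5665 -0.1729  0.0296] [ 0.5739 -0.1462  0.0421]
seat_green 0.83 [138.2, 278.9, 46.1, 46.6] [ 0.5825 -0.2777  0.0266] [ 0.5901 -0.2507  0.0408]
seat_purple 0.76 [221.3, 235.4, 44.8, 38.0] [ 0.5588 -0.1228  0.0298] [ 0.5661 -0.0949  0.0413]
steel_rack 0.92 [173.0, 276.1, 151.4, 81.4] [ 0.5766 -0.3103  0.0076] [ 0.5985 -0.0939  0.048 ]
blue_rack 0.75 [366.5, 184.2, 129.4, 36.0] [0.5408 0.1895 0.0184] [0.6124 0.3036 0.0462]
```

View pics/top.png

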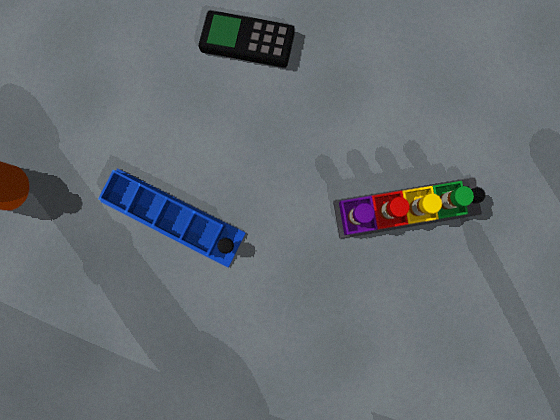

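View pics/scene.png

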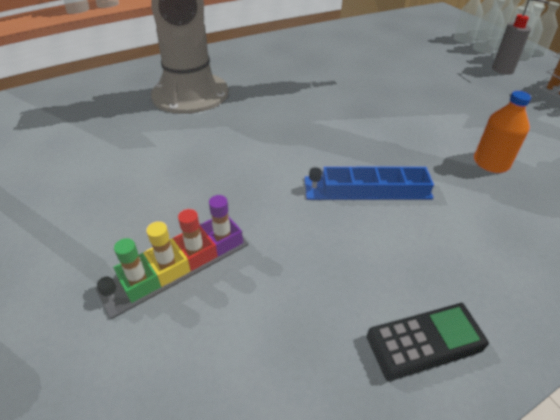

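The top view shows the steel rack's knob at px (478,195), beside green, with yellow, red and purple following. The blue knob is at (226,245), so its farthest cell is at about (120,187). That gives the order green, yellow, red, purple, starting from the far end. Next I'll fit the poses.

```bash
cat >> h.py <<'E'
B=['bottle_green','bottle_yellow','bottle_red','bottle_purple']
def caps(s,C,lo=.093,hi=.108,box=None):
    out={}
    for t in B:
        r=imaging.trace(t,s)
        if not r or r[0]['conf']<.4: continue
        m=cv2.erode(r[0]['pixels'].astype(np.uint8),np.ones((2,2)))>0
        P=C[m&(C[...,2]>lo)&(C[...,2]<hi)]
        if len(P)<8: continue
        c,rad=cv2.minEnclosingCircle((P[:,:2]*1000).astype(np.float32))
        out[t]=(P.mean(0),np.array(c)/1000,rad,len(P))
    return out
def blue(s,C):
    r=imaging.trace('blue_rack',s)[0];m=cv2.dilate(r['pixels'].astype(np.uint8),np.ones((3,3)))>0
    P=C[m];k=P[(P[:,2]>.042)&(P[:,2]<.06)].mean(0)
    W=P[(P[:,2]>.031)&(P[:,2]<.041)&(np.hypot(*(P[:,:2]-k[:2]).T)>.017)]
    (c,wh,a)=cv2.minAreaRect((W[:,:2]*1000).astype(np.float32))
    b=cv2.boxPoints((c,wh,a));e=[b[1]-b[0],b[2]-b[1]];e=max(e,key=np.linalg.norm);e=e/np.linalg.norm(e)
    c=np.array(c)/1000
    if e@(k[:2]-c)<0:e=-e
    return c,np.array(wh),e,k,np.hypot(*(k[:2]-c)),W[:,2].mean()
E
python3 - <<'E'
from h import *
np.set_printoptions(precision=4,suppress=True)
for n in ('top','scene'):
    s=imaging.snapshot(n);C=cloud(s)
    print(n,'table z',np.median(C[350:400,100:400,2]))
    for k,v in caps(s,C).items(): print(k,*v)
    c,wh,e,k,d,z=blue(s,C);print('blue',c,wh,np.degrees(np.arctan2(e[1],e[0])),k,d,z)
    for x in(-78,-26,26,78): print(x,c+e*x/1000)
E
```

```text
top table z -0.001109260940101886
bottle_green [ 0.5578 -0.277   0.1005] [ 0.5585 -0.2778] 15.756680488586426 308
bottle_yellow [ 0.547  -0.226   0.1005] [ 0.5473 -0.2267] 15.508605003356934 296
bottle_red [ 0.543  -0.174   0.1005] [ 0.5434 -0.1747] 14.255451202392578 265
bottle_purple [ 0.5336 -0.121   0.1006] [ 0.5345 -0.1213] 14.338597297668457 274
blue [0.5454 0.2065] [212.3784  57.3379] -116.783226 [0.4889 0.095  0.0467] 0.12504137224738274 0.034809700929717746
-78 [0.5806 0.2762]
-26 [0.5571 0.2298]
26 [0.5337 0.1833]
78 [0.5103 0.1369]
scene table z -0.00017740071215355258
bottle_green [ 0.5633 -0.2783  0.0998] [ 0.5604 -0.2789] 14.958525657653809 289
bottle_yellow [ 0.5523 -0.2268  0.1001] [ 0.5492 -0.2268] 15.128299713134766 256
bottle_red [ 0.5474 -0.1764  0.1003] [ 0.5448 -0.1765] 14.72052001953125 245
bottle_purple [ 0.5394 -0.1229  0.1003] [ 0.5367 -0.1223] 14.41900634765625 212
blue [0.5451 0.2064] [212.1971  59.4846] -117.56135 [0.4897 0.0942 0.0472] 0.12518587927173586 0.03472820802953274
-78 [0.5812 0.2756]
-26 [0.5571 0.2295]
26 [0.5331 0.1834]
78 [0.509  0.1373]
```

```bash
cat >> h.py <<'E'
def plan(x,y,z,yaw):
    "shift (mm) and turn (deg) in the tool axes from the measured pose; z is that of the grasp point"
    st=observe();A=att(st['eef_rot'])
    d=A.T@(np.array([x,y,z+.155])-st['eef_pos'])*1000
    w=R.from_matrix(A.T@att([np.pi,0,np.radians(yaw)])).as_rotvec(degrees=True)
    print('plan',d.round(1),w.round(2),'| t',st['time_s'],st['eef_pos'].round(4),np.degrees(st['eef_rot']).round(2),'F',st['force'].round(1),'grip',round(float(st['grip_width']),3),round(float(st['grip_force']),1))
E
python3 -c "
from h import *
plan(.559,-.278,.22,98.8)
plan(.42,.05,.24,125)"
```

```text
plan [-615.2 -656.1   29.7] [-0.   -0.   64.55] | t 1.7 [0.1576 0.5269 0.4047] [180.    -0.   163.35] F [ 0.3  0.3 -0.5] grip 1.0 0.0
plan [-388.  -381.7    9.7] [-0.   -0.   38.35] | t 1.7 [0.1576 0.5269 0.4047] [180.    -0.   163.35] F [ 0.3  0.3 -0.5] grip 1.0 0.0
```

Call:
drive_tool:
  commands:
    - [-25, -25, 0, 0, 0, 3, 1]
    - [-57, -57, 0, 0, 0, 8, 1]
    - [-90, -90, 0, 0, 0, 13, 1]
    - [-124, -124, 0, 0, 0, 18, 1]
    - [-158, -158, 0, 0, 0, 23, 1]
    - [-192, -192, 0, 0, 0, 28, 1]
    - [-226, -226, 0, 0, 0, 33, 1]
    - [-260, -260, 0, 0, 0, 38, 1]

```text
time_s: 2.5
eef_pos: [0.3328, 0.2014, 0.4051]
eef_rot: [3.14, -0.0, 2.184]
force: [1.8, 0.4, 0.3]
grip_width: 1.004
grip_force: 0.0
```

```bash
python3 -c "
from h import *
plan(.559,-.278,.22,98.8)"
```

```text
plan [-522.2  -91.1   29.7] [ 0.07 -0.04 26.35] | t 2.5 [0.3328 0.2014 0.4051] [ 1.7992e+02 -3.0000e-02  1.2515e+02] F [1.8 0.4 0.3] grip 1.004 0.0
```

Call:
drive_tool:
  commands:
    - [-45, -8, 3, 0, 0, 3, 1]
    - [-92, -16, 6, 0, 0, 6, 1]
    - [-139, -24, 9, 0, 0, 9, 1]
    - [-186, -32, 12, 0, 0, 12, 1]
    - [-233, -40, 15, 0, 0, 15, 1]
    - [-280, -49, 18, 0, 0, 18, 1]
    - [-327, -57, 20, 0, 0, 21, 1]
    - [-374, -65, 22, 0, 0, 24, 1]

```text
time_s: 3.3
eef_pos: [0.4962, -0.1409, 0.3829]
eef_rot: [3.141, -0.0, 1.768]
force: [0.2, 0.0, 0.8]
grip_width: 1.002
grip_force: 0.0
```

```bash
python3 -c "
from h import *
plan(.559,-.278,.2,98.8)"
```

```text
plan [-146.8   34.7   27.9] [ 0.06 -0.01  2.48] | t 3.3 [ 0.4962 -0.1409  0.3829] [ 1.7994e+02 -1.0000e-02  1.0128e+02] F [0.2 0.  0.8] grip 1.002 0.0
```

Call:
drive_tool:
  commands:
    - [-40, 9, 8, 0, 0, 1, 1]
    - [-80, 19, 16, 0, 0, 2, 1]
    - [-120, 28, 24, 0, 0, 2.5, 1]
    - [-147, 35, 28, 0, 0, 2.5, 1]
    - [-147, 35, 28, 0, 0, 2.5, 1]
    - [-147, 35, 28, 0, 0, 2.5, 1]
    - [-147, 35, 28, 0, 0, 2.5, 1]
    - [-147, 35, 28, 0, 0, 2.5, 1]

```text
time_s: 4.1
eef_pos: [0.559, -0.275, 0.3552]
eef_rot: [3.141, -0.001, 1.727]
force: [0.0, 0.1, -0.1]
grip_width: 1.006
grip_force: 0.0
```

```bash
python3 - <<'E'
from h import *
np.set_printoptions(precision=4,suppress=True)
st=observe();s=imaging.snapshot('wrist');save(s,'w1');C=cloud(s,st)
for k,v in caps(s,C).items(): print(k,*v)
plan(.559,-.278,.086,98.8)
E
```

```text
bottle_green [ 0.5576 -0.2768  0.1006] [ 0.5575 -0.2779] 15.280406951904297 1056
bottle_yellow [ 0.5469 -0.2264  0.1009] [ 0.5466 -0.2267] 15.182869911193848 1240
bottle_red [ 0.5424 -0.1765  0.1011] [ 0.542  -0.1765] 15.459782600402832 1546
bottle_purple [ 0.5347 -0.1307  0.1004] [ 0.5343 -0.1262] 14.206263542175293 930
plan [ -2.   -0.2 114.1] [ 0.04 -0.01  0.1 ] | t 4.35 [ 0.5589 -0.276   0.3551] [179.96  -0.01  98.9 ] F [ 0.2 -0.2  0.4] grip 1.003 0.0
```

View pics/w1.png

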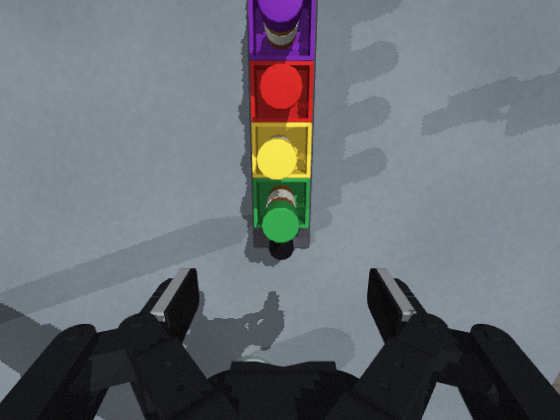

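The wrist view shows the row vertical at column 281, midway between the fingers, with the green cap at (281,222). Its measured positions agree with the top view, so I'll descend over green.

Call:
drive_tool:
  commands:
    - [-1, 0, 20, 0, 0, 0, 1]
    - [-1, 0, 45, 0, 0, 0, 1]
    - [-1, 0, 70, 0, 0, 0, 1]
    - [-1, 0, 92, 0, 0, 0, 1]
    - [-1, 0, 110, 0, 0, 0, 1]
    - [-1, 0, 117, 0, 0, 0, 1]
    - [-1, 0, 117, 0, 0, 0, 0.7]
    - [-1, 0, 117, 0, 0, 0, 0.5]
  newtons: 30

```text
time_s: 5.15
eef_pos: [0.5593, -0.2779, 0.2387]
eef_rot: [3.14, 0.001, 1.725]
force: [0.1, 0.2, 1.1]
grip_width: 0.688
grip_force: 0.0
```

Call:
drive_tool:
  commands:
    - [0, 0, 0, 0, 0, 0, 0.4]
    - [0, 0, 0, 0, 0, 0, 0.2]
    - [0, 0, 0, 0, 0, 0, 0]
    - [0, 0, 0, 0, 0, 0, 0]
    - [0, 0, 0, 0, 0, 0, 0]
    - [0, 0, 0, 0, 0, 0, 0]
    - [0, 0, -3, 0, 0, 0, 0]
    - [0, 0, -8, 0, 0, 0, 0]

```text
time_s: 5.95
eef_pos: [0.5587, -0.2771, 0.2451]
eef_rot: [-3.14, -0.001, 1.725]
force: [-0.3, 0.1, -1.0]
grip_width: 0.352
grip_force: 29.6
```

```bash
python3 - <<'E'
from h import *
s=imaging.snapshot('scene');cv2.imwrite('pics/s2.png',cv2.resize(s['pixels'][150:320,60:300,::-1],None,fx=3,fy=3))
plan(.581,.276,.2,62.8)
E
```

```text
plan [ 543.5  106.9 -108.7] [ 2.000e-02 -1.000e-02  3.605e+01] | t 6.0 [ 0.5591 -0.2775  0.2463] [179.98  -0.    98.85] F [-0.4  0.3  0. ] grip 0.353 29.6
```

View pics/s2.png

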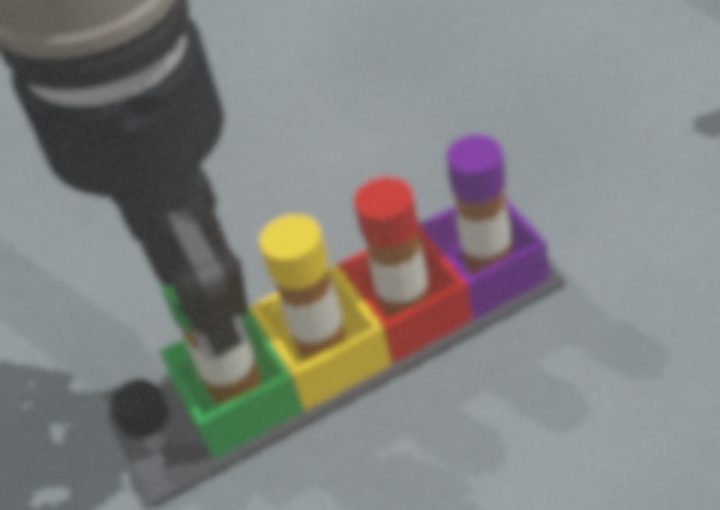

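The crop shows green held by its cap and just lifted, with its underside inside the seat at about (235,390). Next I'll lift and carry it.

Call:
drive_tool:
  commands:
    - [0, 0, -20, 0, 0, 0, 0]
    - [0, 0, -45, 0, 0, 0, 0]
    - [0, 0, -70, 0, 0, 0, 0]
    - [0, 0, -95, 0, 0, 0, 0]
    - [25, 5, -105, 0, 0, 1, 0]
    - [60, 12, -109, 0, 0, 3, 0]
    - [100, 20, -109, 0, 0, 6, 0]
    - [140, 28, -109, 0, 0, 9, 0]

```text
time_s: 6.8
eef_pos: [0.5649, -0.1338, 0.3548]
eef_rot: [3.141, -0.0, 1.565]
force: [1.2, 1.1, -0.4]
grip_width: 0.355
grip_force: 29.7
```

```bash
python3 -c "
from h import *
plan(.581,.276,.2,62.8)"
```

```text
plan [409.8  13.7  -0. ] [ 2.000e-02 -3.000e-02  2.686e+01] | t 6.8 [ 0.5649 -0.1338  0.3548] [ 1.7997e+02 -2.0000e-02  8.9660e+01] F [ 1.2  1.1 -0.4] grip 0.355 29.7
```

Call:
drive_tool:
  commands:
    - [40, 1, 0, 0, 0, 3, 0]
    - [80, 3, 0, 0, 0, 6, 0]
    - [120, 4, 0, 0, 0, 9, 0]
    - [160, 6, 0, 0, 0, 12, 0]
    - [200, 7, 0, 0, 0, 15, 0]
    - [240, 8, 0, 0, 0, 18, 0]
    - [280, 10, 0, 0, 0, 21, 0]
    - [315, 11, 0, 0, 0, 24, 0]

```text
time_s: 7.6
eef_pos: [0.5766, 0.1828, 0.3544]
eef_rot: [-3.141, -0.001, 1.149]
force: [0.4, 0.4, -0.8]
grip_width: 0.353
grip_force: 29.7
```

```bash
python3 -c "
from h import *
plan(.581,.276,.2,62.8)"
```

```text
plan [ 86.8 -34.1  -0.5] [-0.04 -0.03  3.03] | t 7.6 [0.5766 0.1828 0.3544] [-1.7996e+02 -4.0000e-02  6.5830e+01] F [ 0.4  0.4 -0.8] grip 0.353 29.7
```

Call:
drive_tool:
  commands:
    - [25, -10, 0, 0, 0, 1, 0]
    - [50, -20, 0, 0, 0, 2, 0]
    - [73, -29, 0, 0, 0, 3, 0]
    - [85, -34, 0, 0, 0, 3, 0]
    - [85, -34, 0, 0, 0, 3, 0]
    - [85, -34, 0, 0, 0, 3, 0]
    - [85, -34, 0, 0, 0, 3, 0]
    - [85, -34, 0, 0, 0, 3, 0]

```text
time_s: 8.4
eef_pos: [0.5811, 0.2694, 0.3551]
eef_rot: [3.141, 0.0, 1.094]
force: [-1.2, -0.2, -0.4]
grip_width: 0.354
grip_force: 29.7
```

```bash
python3 - <<'E'
from h import *
np.set_printoptions(precision=4,suppress=True)
st=observe();s=imaging.snapshot('wrist');save(s,'w2');C=cloud(s,st)
try:
  c,wh,e,k,d,z=blue(s,C);print('blue',c,wh,np.degrees(np.arctan2(e[1],e[0])),k,d,z)
except Exception as x: print(x)
plan(.581,.276,.0785,62.8)
E
```

```text
blue [0.5429 0.2057] [214.3919  56.0243] -117.10227 [0.4892 0.0996 0.0467] 0.11884369205003147 0.03519510052216391
plan [  5.2  -2.6 121.5] [ 0.01 -0.01 -0.07] | t 8.5 [0.5809 0.2702 0.355 ] [179.99  -0.01  62.73] F [-0.3 -0.4 -0.9] grip 0.352 29.7
```

View pics/w2.png

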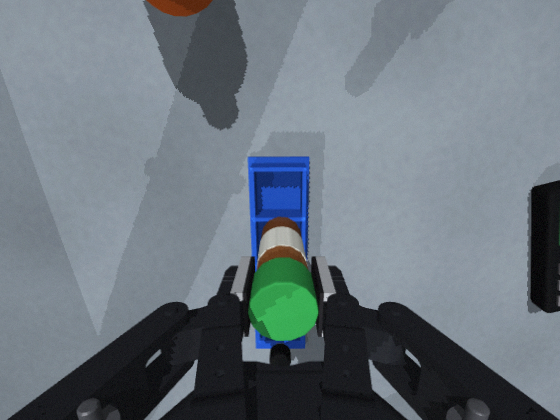

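The wrist view shows the empty far cell at (282,185), with the bottle hanging centred on the rack at column 283. I'll lower it.

Call:
drive_tool:
  commands:
    - [4, -3, 10, 0, 0, 0, 0]
    - [4, -3, 35, 0, 0, 0, 0]
    - [4, -3, 60, 0, 0, 0, 0]
    - [4, -3, 82, 0, 0, 0, 0]
    - [4, -3, 100, 0, 0, 0, 0]
    - [4, -3, 110, 0, 0, 0, 0]
    - [4, -3, 115, 0, 0, 0, 0]
    - [4, -3, 118, 0, 0, 0, 0]

```text
time_s: 9.3
eef_pos: [0.58, 0.2766, 0.2366]
eef_rot: [3.141, -0.0, 1.097]
force: [-0.4, 0.4, -0.2]
grip_width: 0.352
grip_force: 29.7
```

Call:
drive_tool:
  commands:
    - [0, 0, 1, 0, 0, 0, 0]
    - [0, 0, 2, 0, 0, 0, 0]
    - [0, 0, 2.5, 0, 0, 0, 0]
    - [0, 0, 3, 0, 0, 0, 0]
    - [0, 0, 3.5, 0, 0, 0, 0]
    - [0, 0, 3.5, 0, 0, 0, 0]
    - [0, 0, 3.5, 0, 0, 0, 0]
    - [0, 0, 3.5, 0, 0, 0, 0]

```text
time_s: 10.1
eef_pos: [0.58, 0.2765, 0.2335]
eef_rot: [3.141, -0.001, 1.097]
force: [-0.8, 0.7, 1.2]
grip_width: 0.353
grip_force: 29.8
```

```bash
python3 - <<'E'
from h import *
s=imaging.snapshot('scene');cv2.imwrite('pics/s3.png',cv2.resize(s['pixels'][60:230,290:470,::-1],None,fx=3.5,fy=3.5))
plan(.580,.2755,.078,62.8)
E
```

```text
plan [-0.9  0.5  0.6] [ 0.02 -0.03  0.05] | t 10.15 [0.58   0.2765 0.2336] [ 1.7998e+02 -3.0000e-02  6.2850e+01] F [ 0.3 -0.1  1.5] grip 0.353 29.8
```

View pics/s3.png

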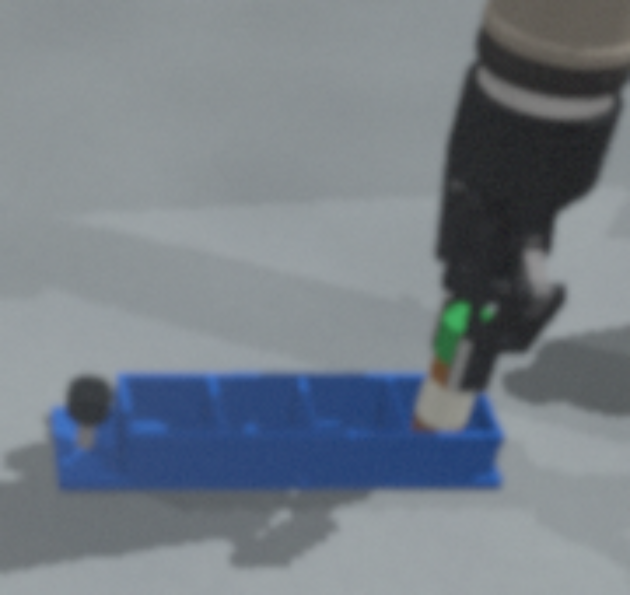

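The crop shows green inside the far cell, at (445,410). I'll ease it down the last millimetre while watching the force.

Call:
drive_tool:
  commands:
    - [0, 0, 0.5, 0, 0, 0, 0]
    - [0, 0, 0.5, 0, 0, 0, 0]
    - [0, 0, 1, 0, 0, 0, 0]
    - [0, 0, 1, 0, 0, 0, 0]
    - [0, 0, 1, 0, 0, 0, 0]
    - [0, 0, 1, 0, 0, 0, 0]
    - [0, 0, 1, 0, 0, 0, 0]
    - [0, 0, 1, 0, 0, 0, 0]

```text
time_s: 10.95
eef_pos: [0.5801, 0.2766, 0.2334]
eef_rot: [3.141, -0.001, 1.097]
force: [-1.8, -0.2, 6.8]
grip_width: 0.349
grip_force: 30.3
```

The force rose to 6.8 N, so it's on the floor. I'll release and retreat.

Call:
drive_tool:
  commands:
    - [0, 0, -0.5, 0, 0, 0, 0.38]
    - [0, 0, -0.5, 0, 0, 0, 0.45]
    - [0, 0, -0.5, 0, 0, 0, 0.6]
    - [0, 0, -0.5, 0, 0, 0, 0.75]
    - [0, 0, -10, 0, 0, 0, 0.8]
    - [0, 0, -40, 0, 0, 0, 0.8]
    - [0, 0, -80, 0, 0, 0, 0.8]
    - [0, 0, -122, 0, 0, 0, 0.8]

```text
time_s: 11.75
eef_pos: [0.5795, 0.2763, 0.3555]
eef_rot: [-3.141, 0.001, 1.096]
force: [0.6, 0.9, 0.7]
grip_width: 0.802
grip_force: 0.0
```

```bash
python3 - <<'E'
from h import *
np.set_printoptions(precision=4,suppress=True)
s=imaging.snapshot('scene');C=cloud(s);save(s,'s4')
for k,v in caps(s,C,.085).items(): print(k,*v)
plan(.547,-.2265,.2,98.8)
E
```

```text
bottle_green [0.5839 0.2721 0.0934] [0.5814 0.2751] 14.25761604309082 155
bottle_yellow [ 0.5537 -0.2269  0.0979] [ 0.5492 -0.2277] 15.202298164367676 331
bottle_red [ 0.5495 -0.1772  0.0978] [ 0.5451 -0.1765] 14.75744915008545 305
bottle_purple [ 0.5401 -0.1229  0.0978] [ 0.536  -0.1221] 15.161795616149902 299
plan [-462.3  200.4   -0.8] [  0.    -0.03 -35.96] | t 12.0 [0.5797 0.2763 0.3545] [-179.99   -0.03   62.84] F [-0.5  0.1  0.1] grip 0.8 0.0
```

View pics/s4.png

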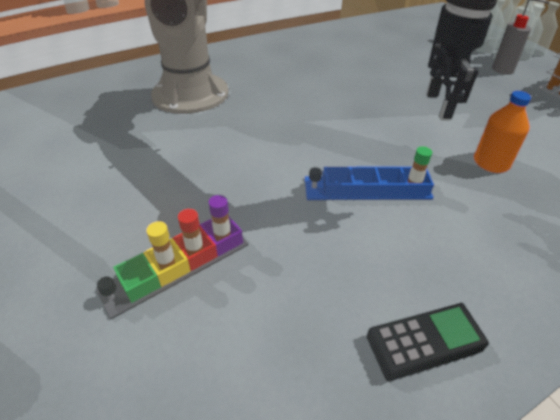

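Green stands upright in the far cell at (421,165). Next is yellow.

Call:
drive_tool:
  commands:
    - [-35, 15, 0, 0, 0, -3, 0.8]
    - [-78, 34, 0, 0, 0, -6, 0.8]
    - [-121, 52, 0, 0, 0, -9, 0.8]
    - [-164, 71, 0, 0, 0, -12, 0.8]
    - [-207, 90, 0, 0, 0, -16, 0.8]
    - [-250, 108, 0, 0, 0, -20, 0.8]
    - [-293, 127, 0, 0, 0, -24, 0.8]
    - [-336, 146, 0, 0, 0, -28, 0.8]

```text
time_s: 12.8
eef_pos: [0.5555, -0.0904, 0.3526]
eef_rot: [-3.139, -0.001, 1.589]
force: [1.1, -0.1, -0.5]
grip_width: 0.801
grip_force: 0.0
```

```bash
python3 -c "
from h import *
plan(.547,-.2265,.2,98.8)"
```

```text
plan [-135.9  -10.9   -2.4] [-0.17 -0.06 -7.76] | t 12.8 [ 0.5555 -0.0904  0.3526] [-1.7983e+02 -5.0000e-02  9.1040e+01] F [ 1.1 -0.1 -0.5] grip 0.801 0.0
```

Call:
drive_tool:
  commands:
    - [-40, -3, 0, 0, 0, -3, 0.8]
    - [-80, -6, -1, 0, 0, -6, 0.8]
    - [-118, -9, -2, 0, 0, -8, 0.8]
    - [-139, -11, -2, 0, 0, -8, 0.8]
    - [-139, -11, -2, 0, 0, -8, 0.8]
    - [-139, -11, -2, 0, 0, -8, 0.8]
    - [-139, -11, -2, 0, 0, -8, 0.8]
    - [-139, -11, -2, 0, 0, -8, 0.8]

```text
time_s: 13.6
eef_pos: [0.5481, -0.2263, 0.3556]
eef_rot: [-3.141, -0.002, 1.728]
force: [0.5, 0.4, 0.3]
grip_width: 0.795
grip_force: 0.0
```

```bash
python3 -c "
from h import *
plan(.547,-.2265,.083,98.8)"
```

```text
plan [ -0.2  -1.1 117.6] [-0.03 -0.09  0.23] | t 13.6 [ 0.5481 -0.2263  0.3556] [-1.7997e+02 -9.0000e-02  9.9030e+01] F [0.5 0.4 0.3] grip 0.795 0.0
```

Call:
drive_tool:
  commands:
    - [0, -1, 20, 0, 0, 0, 0.8]
    - [0, -1, 45, 0, 0, 0, 0.8]
    - [0, -1, 70, 0, 0, 0, 0.8]
    - [0, -1, 92, 0, 0, 0, 0.8]
    - [0, -1, 110, 0, 0, 0, 0.8]
    - [0, -1, 117, 0, 0, 0, 0.8]
    - [0, -1, 117, 0, 0, 0, 0.7]
    - [0, -1, 117, 0, 0, 0, 0.5]

```text
time_s: 14.4
eef_pos: [0.547, -0.2282, 0.2401]
eef_rot: [3.14, 0.001, 1.726]
force: [0.2, -0.7, 0.7]
grip_width: 0.549
grip_force: 0.0
```

Call:
drive_tool:
  commands:
    - [0, 0, 0, 0, 0, 0, 0.4]
    - [0, 0, 0, 0, 0, 0, 0.2]
    - [0, 0, 0, 0, 0, 0, 0]
    - [0, 0, 0, 0, 0, 0, 0]
    - [0, 0, 0, 0, 0, 0, 0]
    - [0, 0, -3, 0, 0, 0, 0]
    - [0, 0, -20, 0, 0, 0, 0]
    - [0, 0, -45, 0, 0, 0, 0]

```text
time_s: 15.2
eef_pos: [0.5455, -0.2277, 0.2826]
eef_rot: [-3.137, -0.003, 1.725]
force: [0.7, -0.2, -1.2]
grip_width: 0.354
grip_force: 29.7
```

```bash
python3 -c "
from h import *
plan(.5565,.2295,.2,62.8)"
```

```text
plan [450.3  80.7 -71.5] [-0.3  -0.07 36.03] | t 15.2 [ 0.5455 -0.2277  0.2826] [-1.7974e+02 -1.6000e-01  9.8830e+01] F [ 0.7 -0.2 -1.2] grip 0.354 29.7
```

Call:
drive_tool:
  commands:
    - [0, 0, -25, 0, 0, 0, 0]
    - [0, 0, -50, 0, 0, 0, 0]
    - [20, 4, -68, 0, 0, 1, 0]
    - [55, 10, -72, 0, 0, 3, 0]
    - [95, 17, -72, 0, 0, 6, 0]
    - [138, 25, -72, 0, 0, 10, 0]
    - [181, 32, -72, 0, 0, 14, 0]
    - [224, 40, -72, 0, 0, 18, 0]

```text
time_s: 16.0
eef_pos: [0.5509, 0.0007, 0.3558]
eef_rot: [-3.14, -0.0, 1.408]
force: [-0.1, 0.3, -0.5]
grip_width: 0.355
grip_force: 29.8
```

```bash
python3 -c "
from h import *
plan(.5565,.2295,.2,62.8)"
```

```text
plan [226.7 -31.6   0.9] [-0.07 -0.   17.85] | t 16.0 [0.5509 0.0007 0.3558] [-1.7994e+02 -1.0000e-02  8.0650e+01] F [-0.1  0.3 -0.5] grip 0.355 29.8
```

Call:
drive_tool:
  commands:
    - [43, -6, 0, 0, 0, 4, 0]
    - [86, -12, 0, 0, 0, 8, 0]
    - [129, -18, 0, 0, 0, 12, 0]
    - [172, -24, 0, 0, 0, 15, 0]
    - [210, -30, 0, 0, 0, 18, 0]
    - [230, -32, 0, 0, 0, 18, 0]
    - [230, -32, 0, 0, 0, 18, 0]
    - [230, -32, 0, 0, 0, 18, 0]

```text
time_s: 16.8
eef_pos: [0.5567, 0.2295, 0.3559]
eef_rot: [3.141, 0.002, 1.096]
force: [0.2, -0.9, -0.9]
grip_width: 0.356
grip_force: 29.7
```

```bash
python3 -c "
from h import *
plan(.5565,.2295,.0783,62.8)"
```

```text
plan [  0.2  -0.3 122.6] [ 0.05  0.14 -0.  ] | t 16.8 [0.5567 0.2295 0.3559] [1.7995e+02 1.4000e-01 6.2800e+01] F [ 0.2 -0.9 -0.9] grip 0.356 29.7
```

Call:
drive_tool:
  commands:
    - [0, 0, 15, 0, 0, 0, 0]
    - [0, 0, 40, 0, 0, 0, 0]
    - [0, 0, 65, 0, 0, 0, 0]
    - [0, 0, 88, 0, 0, 0, 0]
    - [0, 0, 103, 0, 0, 0, 0]
    - [0, 0, 112, 0, 0, 0, 0]
    - [0, 0, 117, 0, 0, 0, 0]
    - [0, 0, 119, 0, 0, 0, 0]

```text
time_s: 17.6
eef_pos: [0.5569, 0.2307, 0.2373]
eef_rot: [3.141, -0.0, 1.096]
force: [-0.6, -0.2, -0.3]
grip_width: 0.357
grip_force: 29.7
```

Call:
drive_tool:
  commands:
    - [0, 0, 0.5, 0, 0, 0, 0]
    - [0, 0, 1, 0, 0, 0, 0]
    - [0, 0, 1.5, 0, 0, 0, 0]
    - [0, 0, 2, 0, 0, 0, 0]
    - [0, 0, 2.5, 0, 0, 0, 0]
    - [0, 0, 2.5, 0, 0, 0, 0]
    - [0, 0, 2.5, 0, 0, 0, 0]
    - [0, 0, 2.5, 0, 0, 0, 0]

```text
time_s: 18.4
eef_pos: [0.5567, 0.2313, 0.2351]
eef_rot: [3.141, -0.001, 1.097]
force: [-0.2, -0.3, 1.6]
grip_width: 0.356
grip_force: 29.9
```

Call:
drive_tool:
  commands:
    - [0, 0, 0.5, 0, 0, 0, 0]
    - [0, 0, 0.5, 0, 0, 0, 0]
    - [0, 0, 0.5, 0, 0, 0, 0]
    - [0, 0, 1, 0, 0, 0, 0]
    - [0, 0, 1, 0, 0, 0, 0]
    - [0, 0, 1, 0, 0, 0, 0]
    - [0, 0, 1, 0, 0, 0, 0]
    - [0, 0, 1, 0, 0, 0, 0]

```text
time_s: 19.2
eef_pos: [0.5568, 0.2313, 0.2351]
eef_rot: [3.141, -0.001, 1.097]
force: [-1.2, 0.4, 7.5]
grip_width: 0.355
grip_force: 30.4
```

Contact again: 7.5 N and z no longer dropping. I'll release.

Call:
drive_tool:
  commands:
    - [0, 0, -0.5, 0, 0, 0, 0.38]
    - [0, 0, -0.5, 0, 0, 0, 0.45]
    - [0, 0, -0.5, 0, 0, 0, 0.6]
    - [0, 0, -0.5, 0, 0, 0, 0.75]
    - [0, 0, -10, 0, 0, 0, 0.8]
    - [0, 0, -40, 0, 0, 0, 0.8]
    - [0, 0, -80, 0, 0, 0, 0.8]
    - [0, 0, -121, 0, 0, 0, 0.8]

```text
time_s: 20.0
eef_pos: [0.5563, 0.231, 0.3562]
eef_rot: [-3.141, 0.001, 1.096]
force: [0.9, 0.7, 0.8]
grip_width: 0.798
grip_force: 0.0
```

```bash
python3 - <<'E'
from h import *
np.set_printoptions(precision=4,suppress=True)
s=imaging.snapshot('scene');C=cloud(s);cv2.imwrite('pics/s5.png',cv2.resize(s['pixels'][130:310,90:460,::-1],None,fx=2,fy=2))
for k,v in caps(s,C,.085).items(): print(k,*v)
plan(.543,-.176,.2,98.8)
E
```

```text
bottle_green [0.5832 0.2722 0.0936] [0.5799 0.2752] 15.156129837036133 168
bottle_yellow [0.5624 0.2289 0.0936] [0.5599 0.2312] 15.113617897033691 164
bottle_red [ 0.5489 -0.1767  0.098 ] [ 0.5452 -0.1757] 15.178762435913086 318
bottle_purple [ 0.541  -0.1231  0.0976] [ 0.5366 -0.1222] 14.36541748046875 272
plan [-368.3  174.    -0.4] [ -0.02  -0.02 -35.96] | t 20.25 [0.5563 0.2311 0.3548] [-179.97   -0.02   62.84] F [ 0.1 -0.2 -1.2] grip 0.802 0.0
```

View pics/s5.png

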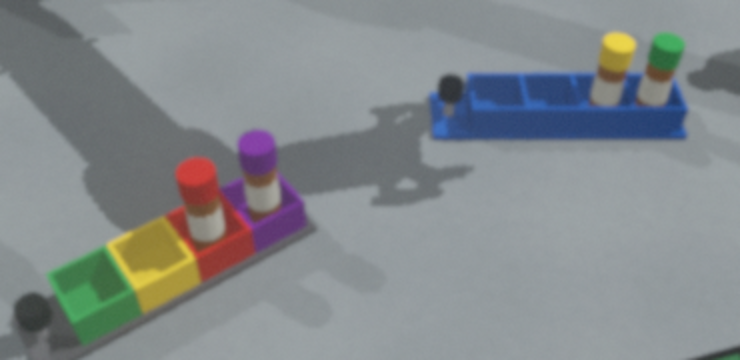

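Yellow (618,50) and green (666,50) both stand in their cells, and both cap tops are at the same height. Red is next.

Call:
drive_tool:
  commands:
    - [-32, 15, 0, 0, 0, -3, 0.8]
    - [-70, 33, 0, 0, 0, -7, 0.8]
    - [-108, 51, 0, 0, 0, -11, 0.8]
    - [-147, 69, 0, 0, 0, -15, 0.8]
    - [-186, 88, 0, 0, 0, -19, 0.8]
    - [-225, 106, 0, 0, 0, -23, 0.8]
    - [-264, 125, 0, 0, 0, -27, 0.8]
    - [-300, 142, 0, 0, 0, -30, 0.8]

```text
time_s: 21.05
eef_pos: [0.545, -0.1023, 0.3531]
eef_rot: [-3.138, -0.0, 1.622]
force: [0.2, 0.7, 0.5]
grip_width: 0.8
grip_force: 0.0
```

```bash
python3 -c "
from h import *
plan(.543,-.176,.2,98.8)"
```

```text
plan [-73.5  -5.8  -1.9] [-0.19 -0.04 -5.86] | t 21.05 [ 0.545  -0.1023  0.3531] [-1.7981e+02 -3.0000e-02  9.2940e+01] F [0.2 0.7 0.5] grip 0.8 0.0
```

Call:
drive_tool:
  commands:
    - [-35, -3, 0, 0, 0, -3, 0.8]
    - [-63, -5, 0, 0, 0, -6, 0.8]
    - [-76, -6, -1, 0, 0, -6, 0.8]
    - [-76, -6, -1, 0, 0, -6, 0.8]
    - [-76, -6, -1, 0, 0, -6, 0.8]
    - [-76, -6, -1, 0, 0, -6, 0.8]
    - [-76, -6, -1, 0, 0, -6, 0.8]
    - [-76, -6, -1, 0, 0, -6, 0.8]

```text
time_s: 21.85
eef_pos: [0.5441, -0.1754, 0.3556]
eef_rot: [3.142, -0.001, 1.727]
force: [0.0, 0.4, 0.8]
grip_width: 0.804
grip_force: 0.0
```

```bash
python3 -c "
from h import *
plan(.543,-.176,.083,98.8)"
```

```text
plan [ -0.5  -1.2 117.6] [-0.   -0.04  0.17] | t 21.85 [ 0.5441 -0.1754  0.3556] [ 1.800e+02 -4.000e-02  9.897e+01] F [0.  0.4 0.8] grip 0.804 0.0
```

Call:
drive_tool:
  commands:
    - [0, -1, 20, 0, 0, 0, 0.8]
    - [0, -1, 45, 0, 0, 0, 0.8]
    - [0, -1, 70, 0, 0, 0, 0.8]
    - [0, -1, 92, 0, 0, 0, 0.8]
    - [0, -1, 110, 0, 0, 0, 0.8]
    - [0, -1, 117, 0, 0, 0, 0.8]
    - [0, -1, 117, 0, 0, 0, 0.7]
    - [0, -1, 117, 0, 0, 0, 0.5]

```text
time_s: 22.65
eef_pos: [0.5433, -0.177, 0.2396]
eef_rot: [3.14, 0.001, 1.725]
force: [-0.3, -0.0, 0.2]
grip_width: 0.541
grip_force: 0.0
```

Call:
drive_tool:
  commands:
    - [0, 0, 0, 0, 0, 0, 0.4]
    - [0, 0, 0, 0, 0, 0, 0.2]
    - [0, 0, 0, 0, 0, 0, 0]
    - [0, 0, 0, 0, 0, 0, 0]
    - [0, 0, 0, 0, 0, 0, 0]
    - [0, 0, -3, 0, 0, 0, 0]
    - [0, 0, -20, 0, 0, 0, 0]
    - [0, 0, -45, 0, 0, 0, 0]

```text
time_s: 23.45
eef_pos: [0.5419, -0.1761, 0.2823]
eef_rot: [-3.137, -0.002, 1.725]
force: [0.2, 0.4, -1.4]
grip_width: 0.352
grip_force: 29.8
```

```bash
python3 -c "
from h import *
plan(.533,.1834,.2,62.8)"
```

```text
plan [356.8  46.2 -72.2] [-0.28 -0.04 36.05] | t 23.45 [ 0.5419 -0.1761  0.2823] [-1.7975e+02 -1.2000e-01  9.8850e+01] F [ 0.2  0.4 -1.4] grip 0.352 29.8
```

Call:
drive_tool:
  commands:
    - [0, 0, -25, 0, 0, 0, 0]
    - [0, 0, -50, 0, 0, 0, 0]
    - [20, 3, -68, 0, 0, 2, 0]
    - [50, 6, -72, 0, 0, 5, 0]
    - [85, 11, -72, 0, 0, 9, 0]
    - [120, 16, -72, 0, 0, 13, 0]
    - [155, 20, -72, 0, 0, 17, 0]
    - [190, 25, -72, 0, 0, 21, 0]

```text
time_s: 24.25
eef_pos: [0.5377, 0.0162, 0.3553]
eef_rot: [-3.141, -0.0, 1.356]
force: [0.3, -0.2, -0.8]
grip_width: 0.355
grip_force: 29.7
```

```bash
python3 -c "
from h import *
plan(.533,.1834,.2,62.8)"
```

```text
plan [162.4 -40.3   0.4] [-5.000e-02 -1.000e-02  1.487e+01] | t 24.25 [0.5377 0.0162 0.3553] [-1.7995e+02 -1.0000e-02  7.7670e+01] F [ 0.3 -0.2 -0.8] grip 0.355 29.7
```

Call:
drive_tool:
  commands:
    - [40, -10, 0, 0, 0, 4, 0]
    - [80, -20, 0, 0, 0, 8, 0]
    - [120, -30, 0, 0, 0, 12, 0]
    - [150, -38, 0, 0, 0, 15, 0]
    - [164, -41, 0, 0, 0, 15, 0]
    - [164, -41, 0, 0, 0, 15, 0]
    - [164, -41, 0, 0, 0, 15, 0]
    - [164, -41, 0, 0, 0, 15, 0]

```text
time_s: 25.05
eef_pos: [0.5331, 0.1804, 0.356]
eef_rot: [3.141, 0.001, 1.092]
force: [0.4, -0.4, -0.6]
grip_width: 0.356
grip_force: 29.7
```

```bash
python3 -c "
from h import *
plan(.533,.1834,.0783,62.8)"
```

```text
plan [  2.7  -1.6 122.7] [ 0.06  0.05 -0.21] | t 25.05 [0.5331 0.1804 0.356 ] [1.7994e+02 5.0000e-02 6.2590e+01] F [ 0.4 -0.4 -0.6] grip 0.356 29.7
```

Call:
drive_tool:
  commands:
    - [2, -1, 15, 0, 0, 0, 0]
    - [2, -1, 40, 0, 0, 0, 0]
    - [2, -1, 65, 0, 0, 0, 0]
    - [2, -1, 88, 0, 0, 0, 0]
    - [2, -1, 103, 0, 0, 0, 0]
    - [2, -1, 112, 0, 0, 0, 0]
    - [2, -1, 116, 0, 0, 0, 0]
    - [2, -1, 119, 0, 0, 0, 0]

```text
time_s: 25.85
eef_pos: [0.5332, 0.1856, 0.237]
eef_rot: [3.141, -0.001, 1.096]
force: [0.2, -0.1, -0.5]
grip_width: 0.356
grip_force: 29.7
```

Call:
drive_tool:
  commands:
    - [0, 0, 0.5, 0, 0, 0, 0]
    - [0, 0, 1, 0, 0, 0, 0]
    - [0, 0, 1.5, 0, 0, 0, 0]
    - [0, 0, 2, 0, 0, 0, 0]
    - [0, 0, 2.5, 0, 0, 0, 0]
    - [0, 0, 2.5, 0, 0, 0, 0]
    - [0, 0, 2.5, 0, 0, 0, 0]
    - [0, 0, 2.5, 0, 0, 0, 0]

```text
time_s: 26.65
eef_pos: [0.5329, 0.186, 0.2345]
eef_rot: [3.141, -0.001, 1.097]
force: [-0.5, 0.0, 2.1]
grip_width: 0.353
grip_force: 29.9
```

Call:
drive_tool:
  commands:
    - [0, 0, 0.5, 0, 0, 0, 0]
    - [0, 0, 0.5, 0, 0, 0, 0]
    - [0, 0, 0.5, 0, 0, 0, 0]
    - [0, 0, 1, 0, 0, 0, 0]
    - [0, 0, 1, 0, 0, 0, 0]
    - [0, 0, 1, 0, 0, 0, 0]
    - [0, 0, 1, 0, 0, 0, 0]
    - [0, 0, 1, 0, 0, 0, 0]

```text
time_s: 27.45
eef_pos: [0.533, 0.186, 0.2345]
eef_rot: [3.142, -0.001, 1.097]
force: [-2.0, 0.2, 7.0]
grip_width: 0.348
grip_force: 30.5
```

Call:
drive_tool:
  commands:
    - [0, 0, -0.5, 0, 0, 0, 0.38]
    - [0, 0, -0.5, 0, 0, 0, 0.45]
    - [0, 0, -0.5, 0, 0, 0, 0.6]
    - [0, 0, -0.5, 0, 0, 0, 0.75]
    - [0, 0, -10, 0, 0, 0, 0.8]
    - [0, 0, -40, 0, 0, 0, 0.8]
    - [0, 0, -80, 0, 0, 0, 0.8]
    - [0, 0, -121, 0, 0, 0, 0.8]

```text
time_s: 28.25
eef_pos: [0.5324, 0.1856, 0.3557]
eef_rot: [-3.141, 0.001, 1.096]
force: [0.6, -0.9, 0.1]
grip_width: 0.802
grip_force: 0.0
```

```bash
python3 - <<'E'
from h import *
np.set_printoptions(precision=4,suppress=True)
s=imaging.snapshot('scene');C=cloud(s)
for k,v in caps(s,C,.085).items(): print(k,*v)
plan(.535,-.1225,.2,98.8)
E
```

```text
bottle_green [0.5833 0.2723 0.0935] [0.5807 0.2744] 14.455696105957031 165
bottle_yellow [0.5636 0.2285 0.0933] [0.5612 0.2311] 14.068397521972656 148
bottle_red [0.5381 0.1835 0.0932] [0.5359 0.1858] 15.333064079284668 170
plan [-273.2  142.9   -0.9] [ -0.02  -0.02 -35.96] | t 28.5 [0.5325 0.1858 0.3543] [-179.98   -0.02   62.84] F [-0.2 -0.1 -0.2] grip 0.801 0.0
```

Call:
drive_tool:
  commands:
    - [-30, 16, 0, 0, 0, -4, 0.8]
    - [-65, 34, 0, 0, 0, -8, 0.8]
    - [-100, 52, 0, 0, 0, -13, 0.8]
    - [-135, 70, 0, 0, 0, -18, 0.8]
    - [-170, 88, 0, 0, 0, -23, 0.8]
    - [-205, 107, 0, 0, 0, -28, 0.8]
    - [-240, 126, 0, 0, 0, -33, 0.8]
    - [-265, 139, 0, 0, 0, -36, 0.8]

```text
time_s: 29.3
eef_pos: [0.5342, -0.1164, 0.3527]
eef_rot: [-3.138, 0.0, 1.724]
force: [-0.3, 0.2, 0.4]
grip_width: 0.798
grip_force: 0.0
```

```bash
python3 -c "
from h import *
plan(.535,-.1225,.2,98.8)"
```

```text
plan [-6.2 -0.2 -2.3] [-0.2   0.02  0.  ] | t 29.3 [ 0.5342 -0.1164  0.3527] [-1.798e+02  2.000e-02  9.880e+01] F [-0.3  0.2  0.4] grip 0.798 0.0
```

Call:
drive_tool:
  commands:
    - [-9, 0, 0, 0, 0, 0, 0.8]
    - [-9, 0, 0, 0, 0, 0, 0.8]
    - [-9, 0, 0, 0, 0, 0, 0.8]
    - [-9, 0, 0, 0, 0, 0, 0.8]
    - [-9, 0, 0, 0, 0, 0, 0.8]
    - [-9, 0, 0, 0, 0, 0, 0.8]
    - [-9, 0, 0, 0, 0, 0, 0.8]
    - [-9, 0, 0, 0, 0, 0, 0.8]

```text
time_s: 30.1
eef_pos: [0.5369, -0.122, 0.3543]
eef_rot: [3.141, -0.0, 1.726]
force: [-0.8, -0.0, -1.1]
grip_width: 0.797
grip_force: 0.0
```

```bash
python3 - <<'E'
from h import *
np.set_printoptions(precision=4,suppress=True)
st=observe();s=imaging.snapshot('wrist');C=cloud(s,st)
for k,v in caps(s,C).items(): print(k,*v)
plan(.535,-.1225,.083,98.8)
E
```

```text
bottle_purple [ 0.5329 -0.1203  0.1007] [ 0.533  -0.1216] 15.077863693237305 1086
plan [  0.1  -1.8 116.2] [ 0.   -0.    0.03] | t 30.35 [ 0.5368 -0.1224  0.3542] [180.    -0.    98.83] F [ 0.4  0.1 -0.9] grip 0.803 0.0
```

Call:
drive_tool:
  commands:
    - [0, -2, 20, 0, 0, 0, 0.8]
    - [0, -2, 45, 0, 0, 0, 0.8]
    - [0, -2, 70, 0, 0, 0, 0.8]
    - [0, -2, 92, 0, 0, 0, 0.8]
    - [0, -2, 109, 0, 0, 0, 0.8]
    - [0, -2, 116, 0, 0, 0, 0.8]
    - [0, -2, 116, 0, 0, 0, 0.7]
    - [0, -2, 116, 0, 0, 0, 0.5]

```text
time_s: 31.15
eef_pos: [0.5353, -0.1229, 0.239]
eef_rot: [3.14, 0.001, 1.725]
force: [-0.5, 0.3, 0.9]
grip_width: 0.543
grip_force: 0.0
```

Call:
drive_tool:
  commands:
    - [0, 0, 0, 0, 0, 0, 0.4]
    - [0, 0, 0, 0, 0, 0, 0.2]
    - [0, 0, 0, 0, 0, 0, 0]
    - [0, 0, 0, 0, 0, 0, 0]
    - [0, 0, 0, 0, 0, 0, 0]
    - [0, 0, -3, 0, 0, 0, 0]
    - [0, 0, -20, 0, 0, 0, 0]
    - [0, 0, -45, 0, 0, 0, 0]

```text
time_s: 31.95
eef_pos: [0.5339, -0.1219, 0.2819]
eef_rot: [-3.137, -0.002, 1.725]
force: [0.4, -0.8, 0.2]
grip_width: 0.351
grip_force: 29.7
```

```bash
python3 -c "
from h import *
plan(.5094,.137,.2,62.8)"
```

```text
plan [259.7  15.2 -72.7] [-2.800e-01 -1.000e-02  3.605e+01] | t 31.95 [ 0.5339 -0.1219  0.2819] [-1.7975e+02 -9.0000e-02  9.8850e+01] F [ 0.4 -0.8  0.2] grip 0.351 29.7
```

Call:
drive_tool:
  commands:
    - [0, 0, -25, 0, 0, 0, 0]
    - [0, 0, -50, 0, 0, 0, 0]
    - [20, 1, -68, 0, 0, 3, 0]
    - [50, 3, -72, 0, 0, 8, 0]
    - [85, 5, -72, 0, 0, 13, 0]
    - [120, 7, -72, 0, 0, 18, 0]
    - [155, 9, -72, 0, 0, 23, 0]
    - [190, 11, -72, 0, 0, 28, 0]

```text
time_s: 32.75
eef_pos: [0.5159, 0.0684, 0.3549]
eef_rot: [-3.141, -0.0, 1.233]
force: [0.3, 0.8, -0.4]
grip_width: 0.356
grip_force: 29.7
```

```bash
python3 -c "
from h import *
plan(.5094,.137,.2,62.8)"
```

```text
plan [ 62.6 -28.9  -0.1] [-0.04 -0.01  7.84] | t 32.75 [0.5159 0.0684 0.3549] [-1.7996e+02 -1.0000e-02  7.0640e+01] F [ 0.3  0.8 -0.4] grip 0.356 29.7
```

Call:
drive_tool:
  commands:
    - [25, -12, 0, 0, 0, 4, 0]
    - [48, -23, 0, 0, 0, 8, 0]
    - [62, -29, 0, 0, 0, 8, 0]
    - [62, -29, 0, 0, 0, 8, 0]
    - [62, -29, 0, 0, 0, 8, 0]
    - [62, -29, 0, 0, 0, 8, 0]
    - [62, -29, 0, 0, 0, 8, 0]
    - [62, -29, 0, 0, 0, 8, 0]

```text
time_s: 33.55
eef_pos: [0.5097, 0.1336, 0.3553]
eef_rot: [3.141, -0.0, 1.095]
force: [-0.4, -0.3, -1.2]
grip_width: 0.353
grip_force: 29.7
```

```bash
python3 -c "
from h import *
plan(.5094,.137,.0783,62.8)"
```

```text
plan [  2.9  -1.8 122. ] [ 0.01 -0.01 -0.08] | t 33.55 [0.5097 0.1336 0.3553] [ 1.7999e+02 -1.0000e-02  6.2720e+01] F [-0.4 -0.3 -1.2] grip 0.353 29.7
```

Call:
drive_tool:
  commands:
    - [2, -1, 15, 0, 0, 0, 0]
    - [2, -1, 40, 0, 0, 0, 0]
    - [2, -1, 65, 0, 0, 0, 0]
    - [2, -1, 88, 0, 0, 0, 0]
    - [2, -1, 103, 0, 0, 0, 0]
    - [2, -1, 112, 0, 0, 0, 0]
    - [2, -1, 116, 0, 0, 0, 0]
    - [2, -1, 119, 0, 0, 0, 0]

```text
time_s: 34.35
eef_pos: [0.51, 0.1371, 0.2366]
eef_rot: [3.141, -0.001, 1.097]
force: [1.0, -0.6, -0.4]
grip_width: 0.353
grip_force: 29.7
```

Call:
drive_tool:
  commands:
    - [0, 0, 0.5, 0, 0, 0, 0]
    - [0, 0, 1, 0, 0, 0, 0]
    - [0, 0, 1.5, 0, 0, 0, 0]
    - [0, 0, 2, 0, 0, 0, 0]
    - [0, 0, 2.5, 0, 0, 0, 0]
    - [0, 0, 2.5, 0, 0, 0, 0]
    - [0, 0, 3, 0, 0, 0, 0]
    - [0, 0, 3, 0, 0, 0, 0]

```text
time_s: 35.15
eef_pos: [0.5097, 0.1372, 0.2338]
eef_rot: [3.142, -0.001, 1.097]
force: [-0.8, -0.0, 4.2]
grip_width: 0.354
grip_force: 30.2
```

Contact at 4.2 N. I'll release.

Call:
drive_tool:
  commands:
    - [0, 0, 0.3, 0, 0, 0, 0]
    - [0, 0, 0.3, 0, 0, 0, 0.38]
    - [0, 0, 0, 0, 0, 0, 0.45]
    - [0, 0, 0, 0, 0, 0, 0.6]
    - [0, 0, 0, 0, 0, 0, 0.75]
    - [0, 0, -10, 0, 0, 0, 0.8]
    - [0, 0, -40, 0, 0, 0, 0.8]
    - [0, 0, -85, 0, 0, 0, 0.8]

```text
time_s: 35.95
eef_pos: [0.5083, 0.1372, 0.3176]
eef_rot: [-3.138, 0.004, 1.096]
force: [1.2, 1.0, -0.5]
grip_width: 0.799
grip_force: 0.0
```

Call:
drive_tool:
  commands:
    - [0, 0, -40, 0, 0, 0, 0.8]
    - [-40, 0, -60, 0, 0, 0, 0.8]
    - [-80, 0, -60, 0, 0, 0, 0.8]
    - [-120, 0, -60, 0, 0, 0, 0.8]
    - [-150, 0, -60, 0, 0, 0, 0.8]
    - [-150, 0, -60, 0, 0, 0, 0.8]
    - [-150, 0, -60, 0, 0, 0, 0.8]
    - [-150, 0, -60, 0, 0, 0, 0.8]

```text
time_s: 36.75
eef_pos: [0.4414, 0.0047, 0.3785]
eef_rot: [3.141, -0.001, 1.098]
force: [1.2, 0.6, -0.8]
grip_width: 0.798
grip_force: 0.0
```

```bash
python3 - <<'E'
from h import *
np.set_printoptions(precision=4,suppress=True)
for n in('top','scene'):
    s=imaging.snapshot(n);C=cloud(s)
    for k,v in caps(s,C,.085).items(): print(n,k,*v)
cv2.imwrite('pics/s6.png',cv2.resize(s['pixels'][130:310,90:460,::-1],None,fx=2,fy=2))
E
```

```text
top bottle_green [0.5784 0.2747 0.0941] [0.5791 0.2758] 14.969853401184082 288
top bottle_yellow [0.5581 0.2294 0.0942] [0.5581 0.2301] 13.750216484069824 258
top bottle_red [0.5326 0.1857 0.0945] [0.5344 0.1868] 15.016671180725098 283
top bottle_purple [0.5091 0.1371 0.0945] [0.51   0.1381] 14.354629516601562 266
scene bottle_yellow [0.5631 0.2282 0.0934] [0.5614 0.2304] 13.631448745727539 154
scene bottle_red [0.5389 0.1835 0.0933] [0.5356 0.1865] 15.307634353637695 159
scene bottle_purple [0.5143 0.1346 0.093 ] [0.5126 0.1362] 13.749733924865723 154
```

View pics/s6.png

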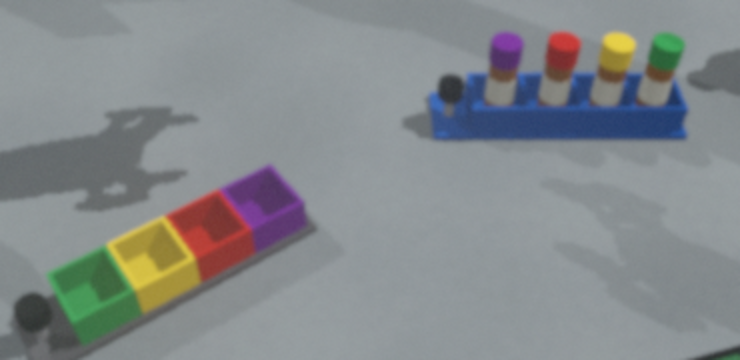

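All four bottles stand upright in the blue rack. From the knob they run purple (506,50), red (563,50), yellow (618,50), green (666,50). Their cap tops are level at about 0.0945 m, which matches the expected 0.096 m less the camera's ~1 mm bias. I'll hand the job in.

```bash
python3 -c "
from h import *
print(job.finish_job())"
```

```text
the job is handed in; nothing more can be done
None
```

The job is handed in: all four bottles stand upright on the floors of the blue cells in reverse order (green farthest from the blue knob, then yellow, red, and purple next to it), finished in about 37 s of the 104 s allowed.

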